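# Close the bread warmer and set its heat

### The job

The bread warmer on the banquet table stands open. Lower its lid gently until it rests fully closed on the rim, without letting it bang down or leaning hard on it, and then slide the heat control on the front deck along its track until it is level with the small arrow pointer beside the track. Leave the pointer, candles, glasses, bottle and spoon where they are.

Things in the scene. Friction and masses are not known exactly. Their poses are not given: they have to be found in the camera images.
- lid (a joint): angle of the warmer's lid about its hinge, rad: 0 = closed on the rim (the stop), about 1.4 = nearly upright. The stiff hinge along the basin's far rim holds the lid wherever it is left; moving it takes about 3 to 9 N at the front edge
- lid_shell: the lid: shallow steel cover 240 x 300 mm, 30 mm deep. Origin at the middle of the hinge; in its frame it extends from x = 0 to x = -0.240 (front edge), y -0.150 to 0.150, and its outer (top) face is at z = +0.030. Axes are the warmer's when closed. A black bar handle, 100 mm along y, 12 mm thick, stands on the outer face at x = -0.100, reaching to z = 0.064
- lid_hinge (a point): the middle of the hinge line, which runs along the warmer's y: 150 mm behind the warmer's origin, 80 mm above the table
- lid_edge (a point): point on the lid's outer face in the middle of its width, 25 mm from the front edge (215 mm from the hinge)
- heat (a joint): position of the heat control along its track, m: 0 = the warmer's -y end, 0.130 = the +y end; it moves along the warmer's y, stays where left, takes about 3 N to slide
- heat_grip (a point): centre of the top of the heat control's grip: an upright black block 44 (along the warmer's x) x 18 (along its track, y) x 30 mm tall, its top 32 mm above the deck (87 mm above the table). The track is 140 mm in front of (towards -x of) the warmer's origin
- preset (a joint): position of the small arrow pointer along the same track, m, on the same scale as joint heat (equal values = grip level with the pointer); it is not to be moved
- preset_tip (a point): tip of the arrow pointer: a flat black arrow, 16 mm wide, 21 mm long, 3 mm thick, lying on the deck in front of the track and pointing across it (warmer's +x)
- warmer: bread warmer, fixed to the table: a steel basin of bread rolls with its rim 80 mm above the table, and in front of it a flat control deck 55 mm high. Origin at table height in the middle of its width; x points from the deck to the basin, y along the track. In its frame the deck spans x -0.190 to -0.090, the basin x -0.090 to 0.150, both y -0.150 to 0.150
- candle_tall: grey pillar candle, 80 mm across, 120 mm tall; origin at its underside; a bystander, to be left alone
- candle_mid: beige pillar candle, 72 mm across, 90 mm tall; origin at its underside; a bystander, to be left alone
- candle_low: beige pillar candle, 68 mm across, 65 mm tall; origin at its underside; a bystander, to be left alone
- glass_a: stemmed wine glass, 68 mm across, 200 mm tall; origin at its underside; a bystander, to be left alone
- glass_b: stemmed wine glass, 68 mm across, 200 mm tall; origin at its underside; a bystander, to be left alone
- wine: green wine bottle, 76 mm across, 300 mm tall; origin at its underside; a bystander, to be left alone
- spoon: wooden-handled steel serving spoon lying flat along its x, 200 mm long; origin at its underside; a bystander, to be left alone

How it is judged (in metres and radians):
On the way, in this order (a step that is already met when the one before it is completed fails the run):
1. the lid is fully closed on the rim (value of joint lid below 0.03 rad), for 0.2 s.
2. with the lid closed, the heat control is level with the pointer (value of joint lid below 0.03 rad and y of heat_grip in the frame of preset_tip between -0.006 and 0.006 m), for 0.2 s.
At the end, for the whole second after the job is handed in: the lid is closed (joint lid under 0.03 rad, 7 mm at the front edge) and the heat control stands level with the pointer within 6 mm, at rest (all of step 2 and velocity of joint heat between -0.01 and 0.01 m/s); the robot touches nothing.
It fails at once if the pointer is pushed along by more than 5 mm (distance of preset_tip from where it was at the start of the episode above 0.005 m).
It fails at once if the lid bangs down: it closes faster than 0.8 rad/s (about 0.19 m/s at the front edge) within the last 0.15 rad (value of joint lid below 0.15 rad and velocity of joint lid below -0.8 rad/s).
It fails at once if the robot leans on the lid with more than 45 N (contact force between lid_shell and the arm above 45 N or contact force between lid_shell and the fingers above 45 N).
It fails at once if a candle, glass, bottle or the spoon is moved by more than 30 mm (distance of any of candle_tall, candle_mid, candle_low, glass_a, glass_b, wine, spoon from where it was at the start of the episode above 0.03 m).
It fails at once if a candle, glass or the bottle is tipped by more than 0.5 rad (angle between any of candle_tall, candle_mid, candle_low, glass_a, glass_b, wine's own z axis and vertical above 0.5 rad).
It also fails if it takes over 56 s, if anything falls off the work surface, if the arm or the gripper's body presses on something with over 40 N, if the wrist force passes 120 N, or if a joint passes its speed limit or range.

### The arm

A 6-joint arm with a two-finger parallel gripper is mounted at the origin on the work surface. World frame = base frame: x ahead of the robot, y to its left, z up, the work surface at z = 0. Lengths are in mm, angles in rad, forces in N, time in s.
With the tool pointing down it reaches from about 375 to 900 mm from the base axis. Payload 3.1 kg.
Tool frame: the origin (TCP) lies at the very end of the fingers, on their centre line; the grasp point (between the pads) lies 19 mm behind it; z points along the fingers, y is the line along which they close (so a half turn about z gives the same grasp; the last joint's range is limited). The gripper opens to 85 mm and grips with 20 to 120 N. Pads are 22 mm wide; open, the fingers measure 114 mm over their backs; the gripper's body (76 mm by 85 mm) begins 54 mm behind the grasp point. The pads swing forward as they close: fully open they stand 13 mm farther back than shut.
Start: joints at [-0.178, 0.527, 1.433, -0, 1.181, -0.178], TCP at [624.977, 0.034, 231.31] pointing down, gripper open.
Joint ranges: [-3.08, 3.08], [-0.75, 2.2], [0.22, 2.44], [-1.43, 4.57], [0, 2.65], [-2.85, 2.85]. Speed limits (rad/s): [2.79, 2.79, 3.14, 3.14, 3.14, 3.14].

### API

Orientations are given as a 3x3 rotation matrix whose columns are the frame's x, y, z axes.
In Python, from plant import * gives the robot as it stands. The module is installed in compiled form; this text tells all that it offers.
- The arm moves only by the tool drive_tool, never from a script. Its argument "targets" is a list of rows, each an object of numbers: "tx", "ty", "tz": the shift along the tool's x, y, z in units of 30 mm (1.0 is 30 mm); "wx", "wy", "wz": the turn, a rotation vector about the tool's x, y, z in units of 6 degrees (1.0 is 6 degrees); "gripper": the closure, from 0 (fully open) to 1 (shut). A call has 1 to 10 rows; each row shifts and turns the commanded pose from where the row before left it, along the tool's axes as they then stand; what a row does not reach is not made up. A row lasts 1/12 s, in which the tool goes at most 41.7 mm and 7.16 degrees, less where a joint would pass 70% of its speed; a pose out of reach is approached as far as the arm can. A call is refused whole if a number of a shift passes 1 or a number of a turn 1, either way. A call with a gripper value outside its range is refused whole. The fingers move at their own pace and stop on an object; the grip force is fixed at half the most. Time passes only in rows, so rows that do not move let the fingers close. It gives the time, the measured TCP pose, the force, the opening and the grip force at its end, in the units of the state.
- observe(): the state, without advancing time (a new reading comes with each control period).
- read_camera(name): name is "scene" or "side" or "wrist"; returns a dict with "frame" (480x640x3 uint8, red, green, blue), "intrinsics" (3x3 intrinsics, pixels), "origin" and "rotation" of the camera in the world. Camera axes: x right, y up, looking along -z (the intrinsics and any distortion apply to the point x, -y, -z); pixel columns grow to the right and rows downward; lengths in mm; the calibration is good to about 2 mm. A picture is of the moment at which its call begins. There is no depth.
- hand_in(): hands the job in; it is judged then, once.
Trained networks look in a picture, given as the dict that the camera call returned (one of the last four; its "shot" number tells which), for a name from the list of things; names that differ only in an ending like _2 or _b are one class to them, and where a whole thing is asked for, a point or a joint stands for the part that bears it (a point fixed in the world has none). Each returns a list of dicts, best first, with "conf" (0 to 1); they miss things now and then, are a little off and sometimes report something else, mostly with a low value. They report only what shows in the picture. A call takes as long as a camera call.
- spot_in(picture, name): "position" ([x, y, z] in mm, in world coordinates, good to about 4 mm: the middle of the surface that is visible of it).
The state is a dict: "t": time; "q": joint angles; "qvel": joint speeds; "effort": joint torques, N m; "tcp_pos": TCP position; "eef_rot": TCP orientation; "force": force on the tool from outside, world axes, zero at the start; "ft_torque": the same for the moment, N m; "gripper_width": finger opening in mm; "grip_force": force on a finger pad.
Only numpy, scipy, OpenCV 4.12 (cv2) and the standard library are available. Lean on these libraries where they do the work, as an engineer would, in place of code of your own. Each camera call takes 0.05 s, during which the arm holds its last target. There are 200 camera calls.

## Working session

There is one attempt and no reset: what is moved stays moved. The work goes in short steps, Python scripts to look and compute and a tool call to move; the robot and the scene stay as the last step left them, time stands still between calls to the robot, and variables do not carry over. Pictures are saved under pics/ and viewed, at most 10 in all, crops included, and the job is handed in when it is done.

Besides the shell and the picture viewer there is one more tool, called after "Request:" as name(argument=value, ...) on one line, values as JSON. drive_tool: Moves the arm, as the interface text tells. Its arguments: {"type":"object","properties":{"targets":{"type":"array","items":{"type":"object","properties":{"tx":{"type":"number"},"ty":{"type":"number"},"tz":{"type":"number"},"wx":{"type":"number"},"wy":{"type":"number"},"wz":{"type":"number"},"gripper":{"type":"number"}}}}},"required":["targets"]}

```bash
mkdir -p pics; cat > h.py <<'E'
from plant import *
import numpy as np, cv2
def save(p,n): cv2.imwrite('pics/'+n,cv2.cvtColor(p['frame'],cv2.COLOR_RGB2BGR))
def proj(p,X):
    X=np.atleast_2d(X); c=(X-p['origin'])@np.array(p['rotation']); c=c*[1,-1,-1]
    u=c@np.array(p['intrinsics']).T; return u[:,:2]/u[:,2:]
def ray(p,uv):
    d=np.linalg.solve(np.array(p['intrinsics']),[uv[0],uv[1],1])*[1,-1,-1]
    return np.array(p['origin'],float),np.array(p['rotation'])@d
def onz(p,uv,z):
    o,d=ray(p,uv); return o+d*(z-o[2])/d[2]
E
python3 - <<'E'
from h import *
np.set_printoptions(precision=1,suppress=True)
for n in ['scene','side']:
    p=read_camera(n); save(p,n+'0.png'); print(n,list(p.keys()),p['origin'])
    for k in ['lid_shell','lid_hinge','lid_edge','heat_grip','preset_tip','warmer','candle_tall','candle_mid','candle_low','glass_a','wine','spoon']:
        for r in spot_in(p,k)[:2]: print(k,np.array(r['position']),round(r['conf'],2))
print(observe()['t'])
E
```

```text
scene ['frame', 'intrinsics', 'origin', 'rotation', 'shot'] [721.6 894.2 949.4]
lid_shell [694.2  23.3 196.6] 0.76
lid_shell [ 446.2 -444.1  124. ] 0.17
lid_hinge [628.    3.3  72.2] 0.89
lid_edge [696.1  22.8 189.7] 0.96
heat_grip [454.7 -92.2  77.5] 0.7
warmer [628.9  -3.5  68.8] 0.68
candle_tall [478.2 175.1 101.1] 0.94
candle_low [598.4 510.6  57.1] 0.58
glass_a [629.5 180.4 159.7] 0.96
wine [ 445.5 -442.8  124.1] 0.92
spoon [364.8 466.3  10.9] 0.86
side ['frame', 'intrinsics', 'origin', 'rotation', 'shot'] [  83.1 1077.3  767.5]
lid_shell [686.   49.2 191.9] 0.7
lid_hinge [603.1 -29.4  58.6] 0.65
lid_edge [685.3  47.3 195.9] 0.59
heat_grip [449.2 -92.   78.3] 0.79
preset_tip [331.2 467.2   6.6] 0.6
preset_tip [684.1  48.1 197.9] 0.29
warmer [597.6 -27.5  55.6] 0.88
warmer [460.  176.9  80.8] 0.59
candle_tall [460.  174.5  81. ] 0.55
candle_mid [ 660.1 -257.4   85.7] 0.79
candle_mid [596.1 -34.9  53. ] 0.43
candle_low [582.6 515.   59.8] 0.79
glass_a [ 549.6 -475.7  152.7] 0.86
glass_a [617.  181.1 151.8] 0.81
wine [ 431.8 -449.4  136.2] 0.85
spoon [329.  465.3   7. ] 0.63
1.3
```

View pics/scene0.png

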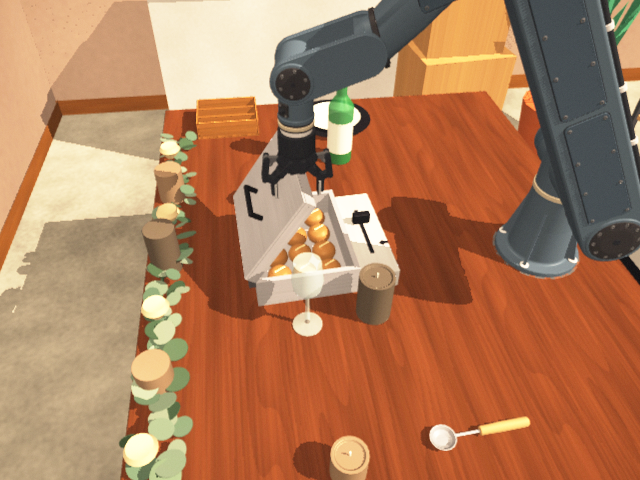

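View pics/side0.png

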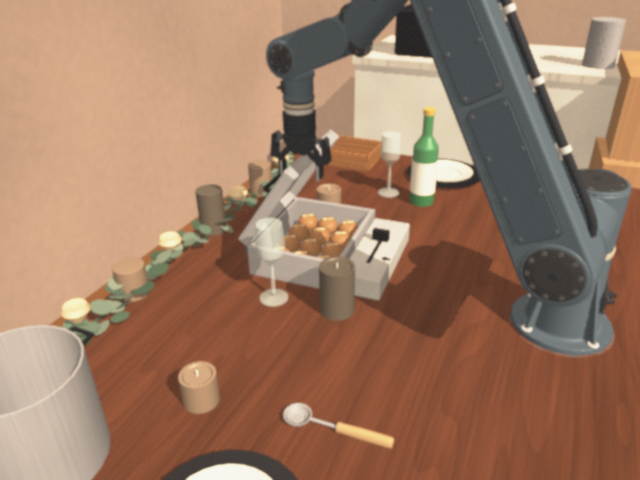

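The scene view shows the warmer with its deck towards the robot: grip at about (361,217), pointer (385,241), deck corner (398,275), and the lid leaning back beside the gripper. The side view shows the same, with the grip at (380,236). I'll zoom in for the corners.

```bash
python3 - <<'E'
from h import *
p=read_camera('scene');q=read_camera('side');w=read_camera('wrist')
a=cv2.resize(cv2.cvtColor(p['frame'][150:320,225:415],cv2.COLOR_RGB2BGR),None,fx=3.5,fy=3.5,interpolation=cv2.INTER_CUBIC)
cv2.imwrite('pics/a.png',a)
b=cv2.resize(cv2.cvtColor(q['frame'][125:305,235:425],cv2.COLOR_RGB2BGR),None,fx=3.3,fy=3.3,interpolation=cv2.INTER_CUBIC)
cv2.imwrite('pics/b.png',b)
save(w,'w0.png'); print(w['origin'],w['rotation'])
for k in ['heat_grip','preset_tip','lid_edge']: print(k,[(np.round(r['position']),r['conf']) for r in spot_in(w,k)])
E
```

```text
[624.35683874  79.77321892 374.43164892] [[ 9.99999226e-01  2.70104274e-04 -1.21427202e-03]
 [ 1.16656143e-04  9.51477384e-01  3.07718660e-01]
 [ 1.23846849e-03 -3.07718564e-01  9.51476616e-01]]
heat_grip [(array([414., -19.,  56.]), 0.7)]
preset_tip [(array([413., -19.,  57.]), 0.49)]
lid_edge [(array([636.,  46., 281.]), 0.73)]
```

View pics/a.png

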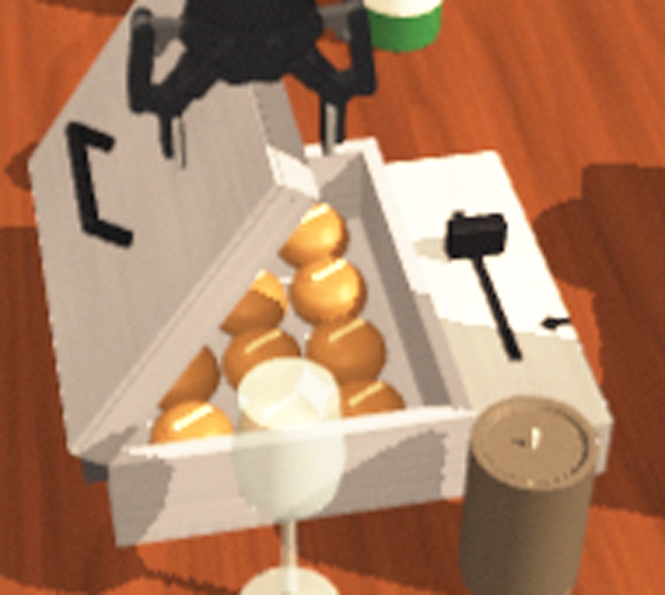

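View pics/b.png

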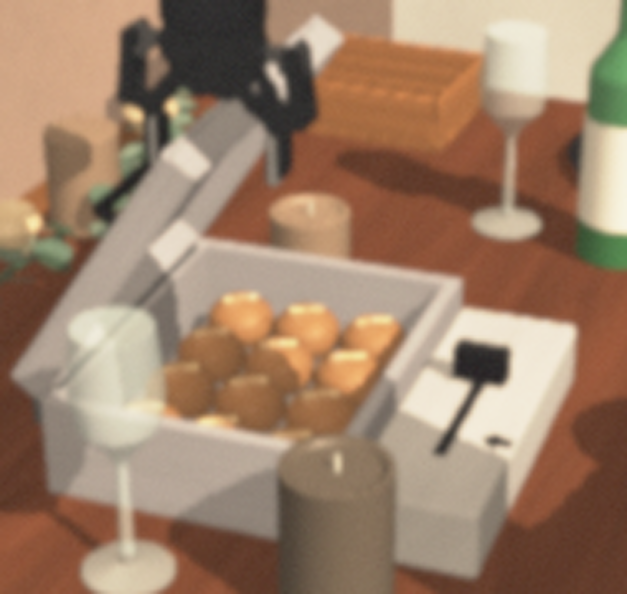

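View pics/w0.png

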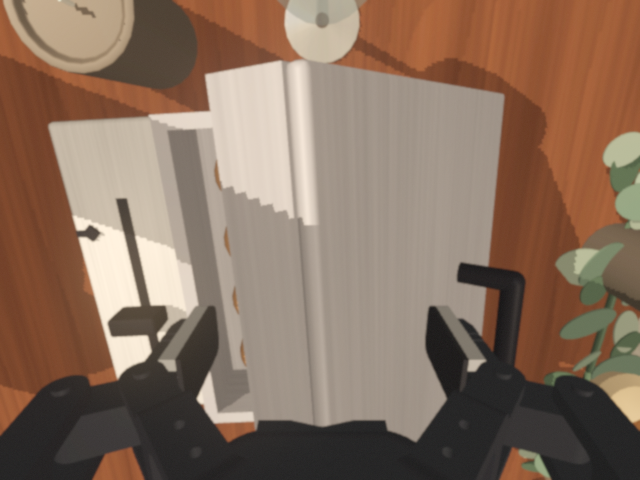

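```bash
cat > fit.py <<'E'
from h import *
from scipy.optimize import least_squares
np.set_printoptions(precision=1,suppress=True)
S=lambda x,y:(x/3.5+225,y/3.5+150)
D=lambda x,y:(x/3.3+235,y/3.3+125)
P={n:read_camera(n) for n in ['scene','side','wrist']}
def W(v,X): # warmer->world
    c,s=np.cos(v[2]),np.sin(v[2]); x,y,z=X
    return np.array([v[0]+c*x-s*y,v[1]+s*x+c*y,z])
def L(v,X):
    x,y,z=X; t=v[3]; return W(v,(150+x*np.cos(t)+z*np.sin(t),y,80-x*np.sin(t)+z*np.cos(t)))
obs=[('scene',W,(-190,150,55),S(608,420)),('scene',W,(-190,-150,55),S(498,153)),('scene',W,(-90,-150,80),S(375,140)),
('scene','G',0,S(477,222)),('scene','T',0,S(543,322)),
('scene',L,(-240,150,0),S(318,195)),('scene',L,(-240,150,30),S(270,160)),('scene',L,(0,150,30),S(75,455)),
('side',W,(-190,150,55),D(507,462)),('side',W,(-190,-150,55),D(576,325)),('side',W,(-90,-150,80),D(460,280)),
('side','G',0,D(482,353)),('side','T',0,D(487,440)),
('wrist',W,(-190,150,55),(50,124)),('wrist',W,(-90,150,80),(150,116)),('wrist','T',0,(102,233)),
('wrist',L,(-240,150,0),(207,75)),('wrist',L,(-240,150,30),(292,62)),('wrist',L,(0,150,30),(503,95)),('wrist','G',0,(139,315))]
def pt(v,f,X):
    if f=='G': return W(v,(-140,v[4],87))
    if f=='T': return W(v,(v[6],v[5],58))
    return f(v,X)
def res(v): return np.concatenate([proj(P[n],pt(v,f,X))[0]-uv for n,f,X,uv in obs])
r=least_squares(res,[600,-10,0.1,1.0,-50,40,-160],loss='soft_l1',f_scale=2,x_scale=[10,10,.1,.1,10,10,10]); v=r.x
print(v[:2],v[2:4].round(3),v[4:])
for o,e in zip(obs,res(v).reshape(-1,2)): print(o[0],o[1] if isinstance(o[1],str) else o[1].__name__,o[2],e)
for X in [(-240,0,0),(-240,0,30),(-215,0,30),(-100,0,64),(0,0,30)]: print('L',X,L(v,X))
print('grip',pt(v,'G',0),'tip',pt(v,'T',0)); np.save('v.npy',v)
print(observe()['tcp_pos'],observe()['eef_rot'],observe()['t'])
E
python3 fit.py
```

```text
[590.3 -60.4] [0.1 1. ] [ -18.5   52.3 -165.6]
scene W (-190, 150, 55) [0.9 0.2]
scene W (-190, -150, 55) [-1.7 -0.8]
scene W (-90, -150, 80) [-1.5 -0.2]
scene G 0 [0.1 3.3]
scene T 0 [-2.1  0.6]
scene L (-240, 150, 0) [0.8 2. ]
scene L (-240, 150, 30) [2.4 6.7]
scene L (0, 150, 30) [-3.3 -0.3]
side W (-190, 150, 55) [-9.4 16.4]
side W (-190, -150, 55) [-0.7 -0.5]
side W (-90, -150, 80) [-0.4 -0.5]
side G 0 [-2.4 -0.1]
side T 0 [-2.1 -1.1]
wrist W (-190, 150, 55) [-4.2 -0.8]
wrist W (-90, 150, 80) [-0.1 -0.3]
wrist T 0 [-1.4  0.3]
wrist L (-240, 150, 0) [-6.   3.7]
wrist L (-240, 150, 30) [ 2.7 -0.3]
wrist L (0, 150, 30) [ 2.3 -1.4]
wrist G 0 [-9.8  1.3]
L (-240, 0, 0) [602.8 -59.7 276.7]
L (-240, 0, 30) [627.4 -58.4 293.9]
L (-215, 0, 30) [641.7 -57.6 273.4]
L (-100, 0, 64) [735.3 -52.4 198.6]
L (0, 0, 30) [764.6 -50.7  97.2]
grip [451.6 -86.8  87. ] tip [422.1 -17.5  58. ]
[625.    0.  231.3] [[ 0.  1.  0.]
 [ 1. -0.  0.]
 [ 0.  0. -1.]] 1.75
```

The fit agrees across the views: lid ≈ 0.97 rad with its front edge at about (615,-59,285), and the open fingers straddle it. I'll rise straight up, shut the fingers and go behind the lid.

Request:
drive_tool(targets=[{"tz": -1},{"tz": -1},{"tz": -1},{"tz": -1},{"ty": 1,"gripper": 1},{"ty": 1,"tx": -0.7,"gripper": 1},{"ty": 0.7,"tx": -0.7,"gripper": 1},{"gripper": 1},{"gripper": 1},{"gripper": 1}])

```text
invalid input at $.targets[0]: expected keys tx, ty, tz, wx, wy, wz, gripper
```

Request:
drive_tool(targets=[{"tx": 0,"ty": 0,"tz": -1,"wx": 0,"wy": 0,"wz": 0,"gripper": 0},{"tx": 0,"ty": 0,"tz": -1,"wx": 0,"wy": 0,"wz": 0,"gripper": 0},{"tx": 0,"ty": 0,"tz": -1,"wx": 0,"wy": 0,"wz": 0,"gripper": 0},{"tx": 0,"ty": 0,"tz": -1,"wx": 0,"wy": 0,"wz": 0,"gripper": 0},{"tx": 0,"ty": 1,"tz": 0,"wx": 0,"wy": 0,"wz": 0,"gripper": 1},{"tx": -0.7,"ty": 1,"tz": 0,"wx": 0,"wy": 0,"wz": 0,"gripper": 1},{"tx": -0.7,"ty": 0.7,"tz": 0,"wx": 0,"wy": 0,"wz": 0,"gripper": 1},{"tx": 0,"ty": 0,"tz": 0,"wx": 0,"wy": 0,"wz": 0,"gripper": 1},{"tx": 0,"ty": 0,"tz": 0,"wx": 0,"wy": 0,"wz": 0,"gripper": 1},{"tx": 0,"ty": 0,"tz": 0,"wx": 0,"wy": 0,"wz": 0,"gripper": 1}])

```text
t: 2.58
tcp_pos: [705.3, -41.7, 350.7]
eef_rot: [[0.0, 1.0, -0.002], [1.0, -0.0, 0.001], [0.001, -0.002, -1.0]]
force: [-0.8, -0.4, 0.4]
gripper_width: 12.4
grip_force: 0.0
```

Request:
drive_tool(targets=[{"tx": 0,"ty": 0,"tz": 1,"wx": 0,"wy": 0,"wz": 0,"gripper": 1},{"tx": 0,"ty": 0,"tz": 1,"wx": 0,"wy": 0,"wz": 0,"gripper": 1},{"tx": 0,"ty": -0.5,"tz": 0.7,"wx": 0,"wy": 0,"wz": 0,"gripper": 1},{"tx": 0,"ty": -0.5,"tz": 0,"wx": 0,"wy": 0,"wz": 0,"gripper": 1},{"tx": 0,"ty": -0.2,"tz": 0,"wx": 0,"wy": 0,"wz": 0,"gripper": 1},{"tx": 0,"ty": -0.2,"tz": 0,"wx": 0,"wy": 0,"wz": 0,"gripper": 1},{"tx": 0,"ty": 0,"tz": 0,"wx": 0,"wy": 0,"wz": 0,"gripper": 1}])

```text
t: 3.17
tcp_pos: [663.6, -41.4, 272.1]
eef_rot: [[-0.001, 1.0, 0.002], [1.0, 0.001, -0.0], [-0.0, 0.002, -1.0]]
force: [0.6, 0.1, 1.0]
gripper_width: -0.1
grip_force: 0.0
```

Request:
drive_tool(targets=[{"tx": 0,"ty": -0.33,"tz": 0.08,"wx": 0,"wy": 0,"wz": 0,"gripper": 1},{"tx": 0,"ty": -0.33,"tz": 0.08,"wx": 0,"wy": 0,"wz": 0,"gripper": 1},{"tx": 0,"ty": -0.3,"tz": 0.2,"wx": 0,"wy": 0,"wz": 0,"gripper": 1},{"tx": 0,"ty": -0.3,"tz": 0.2,"wx": 0,"wy": 0,"wz": 0,"gripper": 1}])

```text
t: 3.5
tcp_pos: [629.2, -42.7, 256.8]
eef_rot: [[-0.0, 1.0, 0.01], [1.0, 0.0, -0.003], [-0.003, 0.01, -1.0]]
force: [2.1, -1.1, 4.3]
gripper_width: 0.0
grip_force: 1.8
```

Request:
drive_tool(targets=[{"tx": 0,"ty": -0.28,"tz": 0.23,"wx": 0,"wy": 0,"wz": 0,"gripper": 1},{"tx": 0,"ty": -0.28,"tz": 0.23,"wx": 0,"wy": 0,"wz": 0,"gripper": 1},{"tx": 0,"ty": -0.26,"tz": 0.25,"wx": 0,"wy": 0,"wz": 0,"gripper": 1},{"tx": 0,"ty": -0.26,"tz": 0.25,"wx": 0,"wy": 0,"wz": 0,"gripper": 1},{"tx": 0,"ty": -0.23,"tz": 0.28,"wx": 0,"wy": 0,"wz": 0,"gripper": 1},{"tx": 0,"ty": -0.23,"tz": 0.28,"wx": 0,"wy": 0,"wz": 0,"gripper": 1}])

```text
t: 4.0
tcp_pos: [582.5, -42.9, 210.3]
eef_rot: [[-0.0, 1.0, 0.007], [1.0, 0.0, -0.003], [-0.003, 0.007, -1.0]]
force: [1.0, -1.0, 2.6]
gripper_width: -0.1
grip_force: 1.3
```

Request:
drive_tool(targets=[{"tx": 0,"ty": -0.2,"tz": 0.3,"wx": 0,"wy": 0,"wz": 0,"gripper": 1},{"tx": 0,"ty": -0.2,"tz": 0.3,"wx": 0,"wy": 0,"wz": 0,"gripper": 1},{"tx": 0,"ty": -0.17,"tz": 0.32,"wx": 0,"wy": 0,"wz": 0,"gripper": 1},{"tx": 0,"ty": -0.17,"tz": 0.32,"wx": 0,"wy": 0,"wz": 0,"gripper": 1},{"tx": 0,"ty": -0.14,"tz": 0.3,"wx": 0,"wy": 0,"wz": 0,"gripper": 1},{"tx": 0,"ty": -0.12,"tz": 0.2,"wx": 0,"wy": 0,"wz": 0,"gripper": 1},{"tx": 0,"ty": 0,"tz": 0,"wx": 0,"wy": 0,"wz": 0,"gripper": 1}])

```text
t: 4.58
tcp_pos: [550.4, -42.0, 155.8]
eef_rot: [[0.0, 1.0, 0.001], [1.0, -0.0, -0.0], [-0.0, 0.001, -1.0]]
force: [-0.1, 1.6, -0.8]
gripper_width: 0.1
grip_force: 0.0
```

Request:
drive_tool(targets=[{"tx": 0,"ty": -0.06,"tz": 0.17,"wx": 0,"wy": 0,"wz": 0,"gripper": 1},{"tx": 0,"ty": -0.06,"tz": 0.17,"wx": 0,"wy": 0,"wz": 0,"gripper": 1},{"tx": 0,"ty": -0.05,"tz": 0.17,"wx": 0,"wy": 0,"wz": 0,"gripper": 1},{"tx": 0,"ty": -0.05,"tz": 0.17,"wx": 0,"wy": 0,"wz": 0,"gripper": 1},{"tx": 0,"ty": -0.03,"tz": 0.17,"wx": 0,"wy": 0,"wz": 0,"gripper": 1}])

```text
t: 5.0
tcp_pos: [542.7, -42.2, 129.9]
eef_rot: [[-0.0, 1.0, 0.001], [1.0, 0.0, -0.0], [-0.0, 0.001, -1.0]]
force: [-0.1, 0.1, 1.5]
gripper_width: 0.0
grip_force: 0.8
```

Request:
drive_tool(targets=[{"tx": 0,"ty": -0.02,"tz": 0.12,"wx": 0,"wy": 0,"wz": 0,"gripper": 1},{"tx": 0,"ty": -0.02,"tz": 0.12,"wx": 0,"wy": 0,"wz": 0,"gripper": 1},{"tx": 0,"ty": 0,"tz": 0.1,"wx": 0,"wy": 0,"wz": 0,"gripper": 1},{"tx": 0,"ty": 0,"tz": 0.1,"wx": 0,"wy": 0,"wz": 0,"gripper": 1}])

```text
t: 5.33
tcp_pos: [540.4, -41.6, 116.5]
eef_rot: [[0.0, 1.0, -0.002], [1.0, -0.0, 0.001], [0.001, -0.002, -1.0]]
force: [-0.9, -1.2, 1.5]
gripper_width: -0.3
grip_force: 0.8
```

```bash
python3 - <<'E'
from h import *
p=read_camera('side')
print(observe()['force'])
b=cv2.resize(cv2.cvtColor(p['frame'][125:305,235:425],cv2.COLOR_RGB2BGR),None,fx=3.3,fy=3.3,interpolation=cv2.INTER_CUBIC)
cv2.imwrite('pics/c.png',b)
E
```

```text
[-0.08361135 -0.6422643  -0.55162559]
```

View pics/c.png

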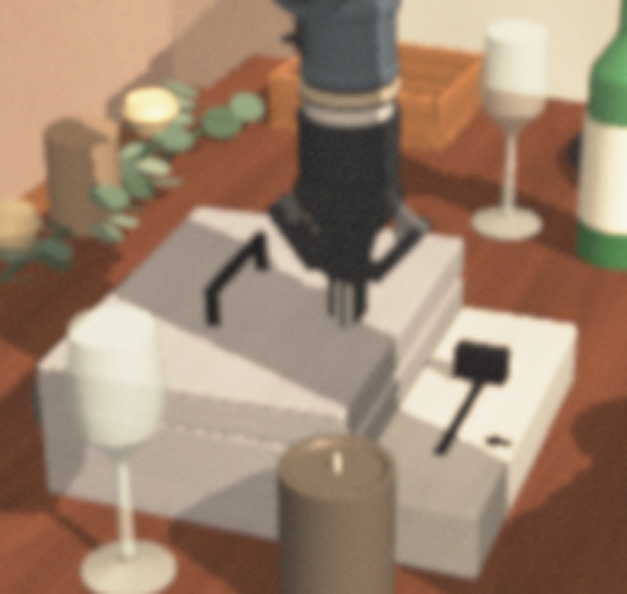

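The lid is nearly closed, with the fingers on it at crop (345,310) and the grip, pointer and track undisturbed at (482,360), (495,440) and below. I'll go the last millimetres in small steps until the force shows the stop.

Request:
drive_tool(targets=[{"tx": 0,"ty": 0,"tz": 0.08,"wx": 0,"wy": 0,"wz": 0,"gripper": 1},{"tx": 0,"ty": 0,"tz": 0.08,"wx": 0,"wy": 0,"wz": 0,"gripper": 1},{"tx": 0,"ty": 0,"tz": 0.05,"wx": 0,"wy": 0,"wz": 0,"gripper": 1}])

```text
t: 5.63
tcp_pos: [540.8, -41.7, 110.4]
eef_rot: [[-0.0, 1.0, -0.001], [1.0, 0.0, 0.0], [0.0, -0.001, -1.0]]
force: [-0.4, 0.6, 1.6]
gripper_width: -0.5
grip_force: 0.8
```

Request:
drive_tool(targets=[{"tx": 0,"ty": 0,"tz": 0.03,"wx": 0,"wy": 0,"wz": 0,"gripper": 1},{"tx": 0,"ty": 0,"tz": 0.03,"wx": 0,"wy": 0,"wz": 0,"gripper": 1}])

```text
t: 5.8
tcp_pos: [540.9, -41.7, 110.0]
eef_rot: [[-0.0, 1.0, -0.001], [1.0, 0.0, 0.0], [0.0, -0.001, -1.0]]
force: [-5.4, 0.9, 17.3]
gripper_width: 0.0
grip_force: 8.8
```

At the stop: z = 110 mm, 17 N. I'll hold briefly, then lift while turning the tool so the fingers will close along the track.

Request:
drive_tool(targets=[{"tx": 0,"ty": 0,"tz": 0,"wx": 0,"wy": 0,"wz": 0,"gripper": 1},{"tx": 0,"ty": 0,"tz": 0,"wx": 0,"wy": 0,"wz": 0,"gripper": 1},{"tx": 0,"ty": 0,"tz": 0,"wx": 0,"wy": 0,"wz": 0,"gripper": 1},{"tx": 0,"ty": 0,"tz": -0.5,"wx": 0,"wy": 0,"wz": 0,"gripper": 1},{"tx": 0,"ty": 0,"tz": -1,"wx": 0,"wy": 0,"wz": -1,"gripper": 1},{"tx": 0,"ty": 0,"tz": -1,"wx": 0,"wy": 0,"wz": -1,"gripper": 1},{"tx": 0,"ty": 0,"tz": -1,"wx": 0,"wy": 0,"wz": -1,"gripper": 1},{"tx": 0,"ty": 0,"tz": -1,"wx": 0,"wy": 0,"wz": -1,"gripper": 1},{"tx": 0,"ty": 0,"tz": 0,"wx": 0,"wy": 0,"wz": -1,"gripper": 1},{"tx": 0,"ty": 0,"tz": 0,"wx": 0,"wy": 0,"wz": -1,"gripper": 1}])

```text
t: 6.63
tcp_pos: [543.2, -42.3, 246.6]
eef_rot: [[-0.592, 0.806, 0.007], [0.806, 0.592, -0.002], [-0.005, 0.004, -1.0]]
force: [-0.4, -0.2, 0.2]
gripper_width: -0.3
grip_force: 0.0
```

Request:
drive_tool(targets=[{"tx": 0,"ty": 0,"tz": 0,"wx": 0,"wy": 0,"wz": -1,"gripper": 0.5},{"tx": 0,"ty": 0,"tz": 0,"wx": 0,"wy": 0,"wz": -1,"gripper": 0.5},{"tx": 0,"ty": 0,"tz": 0,"wx": 0,"wy": 0,"wz": -1,"gripper": 0.5},{"tx": 0,"ty": 0,"tz": 0,"wx": 0,"wy": 0,"wz": -1,"gripper": 0.5},{"tx": 0,"ty": 0,"tz": 0,"wx": 0,"wy": 0,"wz": -1,"gripper": 0.5},{"tx": 0,"ty": 0,"tz": 0,"wx": 0,"wy": 0,"wz": -1,"gripper": 0.5},{"tx": 0,"ty": 0,"tz": 0,"wx": 0,"wy": 0,"wz": -1,"gripper": 0.5},{"tx": 0,"ty": 0,"tz": 0,"wx": 0,"wy": 0,"wz": -1,"gripper": 0.5},{"tx": 0,"ty": 0,"tz": 0,"wx": 0,"wy": 0,"wz": -1,"gripper": 0.5},{"tx": 0,"ty": 0,"tz": 0,"wx": 0,"wy": 0,"wz": -0.5,"gripper": 0.5}])

```text
t: 7.47
tcp_pos: [541.6, -41.9, 243.8]
eef_rot: [[-0.998, -0.057, 0.001], [-0.057, 0.998, 0.0], [-0.001, 0.0, -1.0]]
force: [1.0, 0.2, 0.3]
gripper_width: 42.5
grip_force: 0.0
```

Request:
drive_tool(targets=[{"tx": 1,"ty": -0.3,"tz": 0,"wx": 0,"wy": 0,"wz": 0,"gripper": 0.5},{"tx": 1,"ty": -0.3,"tz": 0,"wx": 0,"wy": 0,"wz": 0,"gripper": 0.5},{"tx": 0.7,"ty": 0,"tz": 0,"wx": 0,"wy": 0,"wz": 0,"gripper": 0.5},{"tx": 0,"ty": 0,"tz": 0,"wx": 0,"wy": 0,"wz": 0,"gripper": 0.5}])

```text
t: 7.8
tcp_pos: [456.8, -63.4, 243.3]
eef_rot: [[-0.999, -0.051, -0.005], [-0.051, 0.999, 0.002], [0.005, 0.002, -1.0]]
force: [0.3, 0.4, -0.3]
gripper_width: 42.6
grip_force: 0.0
```

```bash
python3 - <<'E'
from h import *
np.set_printoptions(precision=1,suppress=True)
p=read_camera('wrist'); save(p,'w1.png'); print(p['origin'],observe()['tcp_pos'])
for n in ['wrist','scene','side']:
    p=read_camera(n)
    for k in ['heat_grip','preset_tip','lid_edge']: print(n,k,[(np.array(r['position']),round(r['conf'],2)) for r in spot_in(p,k)[:2]])
E
```

```text
[377.9 -67.  386.8] [459.7 -64.  243.9]
wrist heat_grip [(array([452.1, -98.3,  84.6]), 0.72)]
wrist preset_tip [(array([412.4, -18.2,  56.2]), 0.63), (array([450.8, -99.1,  81.7]), 0.47)]
wrist lid_edge [(array([545. , -62.4, 111. ]), 0.82)]
scene heat_grip [(array([457.9, -92.5,  80.4]), 0.77)]
scene preset_tip [(array([624.7, -29.1, 104.1]), 0.38)]
scene lid_edge []
side heat_grip [(array([447.5, -95.1,  79.6]), 0.51), (array([585.6, 514.4,  59.3]), 0.16)]
side preset_tip []
side lid_edge [(array([590.8, -38.2, 109.4]), 0.83)]
```

View pics/w1.png

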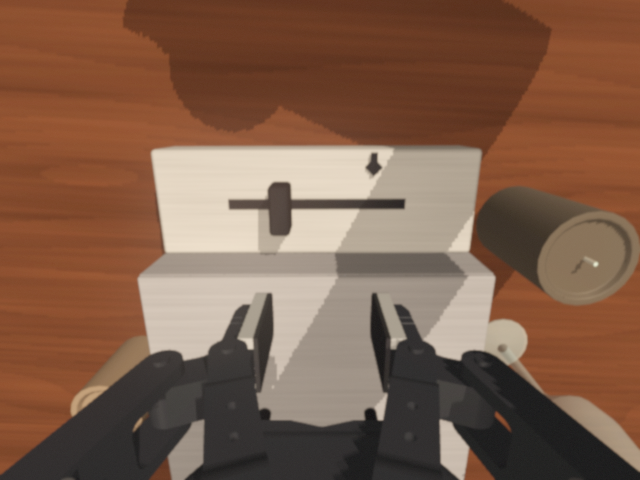

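The picture shows the lid closed flat. The grip is at about (279,210), the pointer tip at (373,176), the track from (229,204) to (405,204), and the deck corners at (152,150) and (481,148).

```bash
python3 - <<'E'
from h import *
np.set_printoptions(precision=1,suppress=True)
p=read_camera('wrist')
v=np.load('v.npy'); print(v[2:4])
c,s=np.cos(v[2]),np.sin(v[2])
R=np.array([[c,-s],[s,c]])
g=cv2.cvtColor(p['frame'],cv2.COLOR_RGB2GRAY)
print(g[196:232:7,262:300]); 
for n,uv,z in [('gripL',(269,215),87),('gripR',(290,215),87),('grip',(279,210),87),('tip',(373,176),58),('tail',(374,153),58),('trk0',(229,204),55),('trk1',(405,204),55),('c1',(152,150),55),('c2',(481,148),55)]:
    X=onz(p,uv,z); print(n,X,(X[:2]-v[:2])@R)
E
```

```text
[0.1 1. ]
[[ 79  76  74  72  71  72  72  70  70  73  76  79  77  77  77  77  78  77
   77  77  78  77  75  76  76  74  71  68  65  65  67  73  75  76  76  77
   76  76]
 [155 157 156 156 156 156 154 141 109  79  76  78  78  79  78  77  79  77
   76  78  78  76  76  76  75  72  71  67  67  73 114 164 189 196 198 198
  198 198]
 [175 175 174 174 175 174 172 159 122  85  75  78  78  78  77  76  77  77
   78  77  75  75  75  75  74  73  72  67  66  71 107 165 202 214 217 216
  217 216]
 [175 175 174 174 174 175 173 162 131  93  77  76  78  78  79  77  78  77
   76  76  75  75  75  73  74  73  70  68  67  71 108 166 203 215 216 217
  217 216]
 [174 174 174 174 174 174 173 168 147 109  80  77  78  79  77  77  77  76
   76  74  75  75  73  74  74  71  69  70  89 145 192 210 214 215 215 215
  215 215]
 [176 177 176 175 176 175 175 175 176 175 175 175 175 175 175 175 175 175
  174 175 175 174 176 187 201 208 211 214 216 217 217 217 216 217 217 216
  217 216]]
gripL [ 460.6 -108.3   87. ] [-132.1  -40.5]
gripR [459.7 -90.3  87. ] [-132.1  -22.6]
grip [455.8 -99.8  87. ] [-136.5  -31.8]
tip [426.8 -18.2  58. ] [-160.9   51.3]
tail [406.4 -19.3  58. ] [-181.3   51.4]
trk0 [ 460.4 -150.2   55. ] [-134.8  -82.4]
trk1 [451.7  14.8  55. ] [-134.2   82.9]
c1 [ 414.5 -217.8   55. ] [-184.3 -147.4]
c2 [397.2  76.5  55. ] [-185.2  147.5]
```

Request:
drive_tool(targets=[{"tx": 0.25,"ty": -0.6,"tz": 0,"wx": 0,"wy": 0,"wz": 0,"gripper": 0.5},{"tx": 0,"ty": -0.54,"tz": 0,"wx": 0,"wy": 0,"wz": 0,"gripper": 0.5},{"tx": 0,"ty": 0,"tz": 1,"wx": 0,"wy": 0,"wz": 0,"gripper": 0.5},{"tx": 0,"ty": 0,"tz": 1,"wx": 0,"wy": 0,"wz": 0,"gripper": 0.5},{"tx": 0,"ty": 0,"tz": 1,"wx": 0,"wy": 0,"wz": 0,"gripper": 0.5},{"tx": 0,"ty": 0,"tz": 1,"wx": 0,"wy": 0,"wz": 0,"gripper": 0.5},{"tx": 0,"ty": 0,"tz": 0.3,"wx": 0,"wy": 0,"wz": 0,"gripper": 0.5},{"tx": 0,"ty": 0,"tz": 0,"wx": 0,"wy": 0,"wz": 0,"gripper": 0.5},{"tx": 0,"ty": 0,"tz": 0,"wx": 0,"wy": 0,"wz": 0,"gripper": 0.5}])

```text
t: 9.25
tcp_pos: [455.9, -98.9, 115.1]
eef_rot: [[-0.999, -0.052, -0.0], [-0.052, 0.999, 0.0], [0.0, 0.0, -1.0]]
force: [-0.0, -0.2, 0.5]
gripper_width: 42.6
grip_force: 0.0
```

```bash
python3 - <<'E'
from h import *
np.set_printoptions(precision=1,suppress=True)
p=read_camera('wrist'); save(p,'w2.png'); s=observe(); print(s['tcp_pos'],s['force'])
print(proj(p,[s['tcp_pos'][0],s['tcp_pos'][1],87]))
E
```

```text
[456.6 -99.1 115.9] [ 0.4 -0.1  0.3]
[[319.3 283.2]]
```

View pics/w2.png

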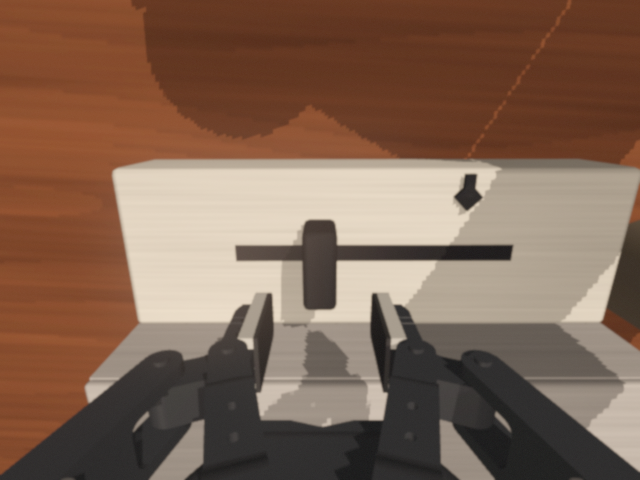

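Grip centred between the fingers at about (320,268), pointer tip at (468,208). The tool needs about 6 mm towards -x, then down and close.

Request:
drive_tool(targets=[{"tx": 0.2,"ty": 0,"tz": 0.6,"wx": 0,"wy": 0,"wz": 0,"gripper": 0.5},{"tx": 0,"ty": 0,"tz": 0.6,"wx": 0,"wy": 0,"wz": 0,"gripper": 0.5},{"tx": 0,"ty": 0,"tz": 0.5,"wx": 0,"wy": 0,"wz": 0,"gripper": 0.5},{"tx": 0,"ty": 0,"tz": 0,"wx": 0,"wy": 0,"wz": 0,"gripper": 0.5},{"tx": 0,"ty": 0,"tz": 0,"wx": 0,"wy": 0,"wz": 0,"gripper": 0.75},{"tx": 0,"ty": 0,"tz": 0,"wx": 0,"wy": 0,"wz": 0,"gripper": 0.85},{"tx": 0,"ty": 0,"tz": 0,"wx": 0,"wy": 0,"wz": 0,"gripper": 0.85},{"tx": 0,"ty": 0,"tz": 0,"wx": 0,"wy": 0,"wz": 0,"gripper": 0.85}])

```text
t: 9.97
tcp_pos: [450.9, -99.6, 65.6]
eef_rot: [[-0.999, -0.053, 0.003], [-0.053, 0.999, -0.002], [-0.003, -0.002, -1.0]]
force: [-0.5, 0.0, 7.8]
gripper_width: 17.0
grip_force: 60.1
```

Request:
drive_tool(targets=[{"tx": 0,"ty": 0.2,"tz": 0,"wx": 0,"wy": 0,"wz": 0,"gripper": 0.85},{"tx": 0,"ty": 0.4,"tz": 0,"wx": 0,"wy": 0,"wz": 0,"gripper": 0.85},{"tx": 0,"ty": 0.4,"tz": 0,"wx": 0,"wy": 0,"wz": 0,"gripper": 0.85},{"tx": 0,"ty": 0.4,"tz": 0,"wx": 0,"wy": 0,"wz": 0,"gripper": 0.85},{"tx": 0,"ty": 0.4,"tz": 0,"wx": 0,"wy": 0,"wz": 0,"gripper": 0.85},{"tx": 0,"ty": 0.4,"tz": 0,"wx": 0,"wy": 0,"wz": 0,"gripper": 0.85},{"tx": 0,"ty": 0.3,"tz": 0,"wx": 0,"wy": 0,"wz": 0,"gripper": 0.85},{"tx": 0,"ty": 0,"tz": 0,"wx": 0,"wy": 0,"wz": 0,"gripper": 0.85},{"tx": 0,"ty": 0,"tz": 0,"wx": 0,"wy": 0,"wz": 0,"gripper": 0.85}])

```text
t: 10.72
tcp_pos: [446.8, -23.6, 65.6]
eef_rot: [[-0.999, -0.053, 0.003], [-0.053, 0.999, -0.0], [-0.003, -0.001, -1.0]]
force: [-0.2, 2.5, 8.7]
gripper_width: 16.5
grip_force: 60.5
```

```bash
python3 - <<'E'
from h import *
np.set_printoptions(precision=1,suppress=True)
p=read_camera('wrist'); save(p,'w3.png'); s=observe(); print(s['tcp_pos'],s['force'],s['gripper_width'])
t=np.array(s['tcp_pos']); print(proj(p,[[t[0],t[1],87],[t[0]-24,t[1],58]]))
E
```

```text
[446.8 -23.7  65.6] [0.6 2.3 8.5] 16.926248193771933
[[319.1 336.4]
 [322.2 252.6]]
```

View pics/w3.png

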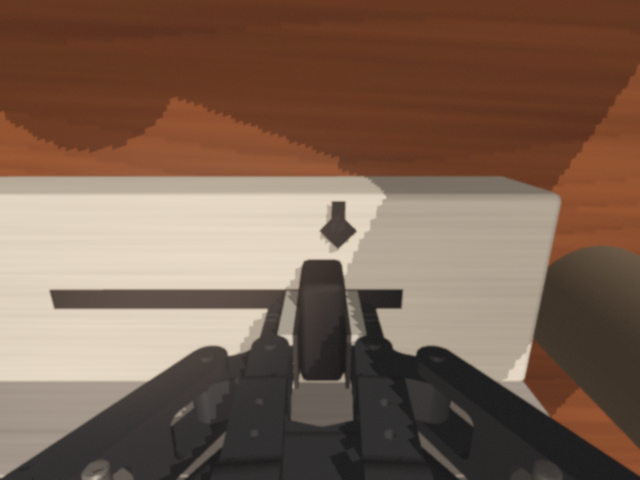

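The gripped control is at column 321 (top face 299–346) and the pointer tip at (338,248), so about 7.5 mm remain.

Request:
drive_tool(targets=[{"tx": 0,"ty": 0.13,"tz": 0,"wx": 0,"wy": 0,"wz": 0,"gripper": 0.85},{"tx": 0,"ty": 0.12,"tz": 0,"wx": 0,"wy": 0,"wz": 0,"gripper": 0.85},{"tx": 0,"ty": 0,"tz": 0,"wx": 0,"wy": 0,"wz": 0,"gripper": 0.85},{"tx": 0,"ty": 0,"tz": 0,"wx": 0,"wy": 0,"wz": 0,"gripper": 0.85},{"tx": 0,"ty": 0,"tz": 0,"wx": 0,"wy": 0,"wz": 0,"gripper": 0.5},{"tx": 0,"ty": 0,"tz": 0,"wx": 0,"wy": 0,"wz": 0,"gripper": 0.5},{"tx": 0,"ty": 0,"tz": 0,"wx": 0,"wy": 0,"wz": 0,"gripper": 0.5}])

```text
t: 11.35
tcp_pos: [445.6, -16.7, 64.3]
eef_rot: [[-0.999, -0.052, 0.001], [-0.052, 0.999, -0.0], [-0.001, -0.0, -1.0]]
force: [-0.5, 0.2, -0.3]
gripper_width: 42.7
grip_force: 0.0
```

Request:
drive_tool(targets=[{"tx": 0,"ty": 0,"tz": -0.5,"wx": 0,"wy": 0,"wz": 0,"gripper": 0.5},{"tx": 0,"ty": 0,"tz": -1,"wx": 0,"wy": 0,"wz": 0,"gripper": 0.5},{"tx": 0,"ty": 0,"tz": -1,"wx": 0,"wy": 0,"wz": 0,"gripper": 0.5},{"tx": 0,"ty": 0,"tz": 0,"wx": 0,"wy": 0,"wz": 0,"gripper": 0.5},{"tx": 0,"ty": 0,"tz": 0,"wx": 0,"wy": 0,"wz": 0,"gripper": 0.5}])

```text
t: 11.77
tcp_pos: [446.4, -16.9, 140.3]
eef_rot: [[-0.999, -0.052, 0.004], [-0.052, 0.999, -0.001], [-0.004, -0.001, -1.0]]
force: [0.2, 0.6, 0.1]
gripper_width: 42.9
grip_force: 0.0
```

```bash
python3 - <<'E'
from h import *
p=read_camera('wrist'); s=observe(); print(s['tcp_pos'],s['force'],p['origin'])
f=cv2.cvtColor(p['frame'],cv2.COLOR_RGB2BGR)[120:330,190:450]
cv2.imwrite('pics/w4.png',cv2.resize(f,None,fx=2.8,fy=2.8,interpolation=cv2.INTER_CUBIC))
E
```

```text
[445.43428746 -16.69741177 139.23520008] [-0.51128941 -0.21585772 -0.56035124] [366.28931506 -20.23967616 283.07945876]
```

View pics/w4.png

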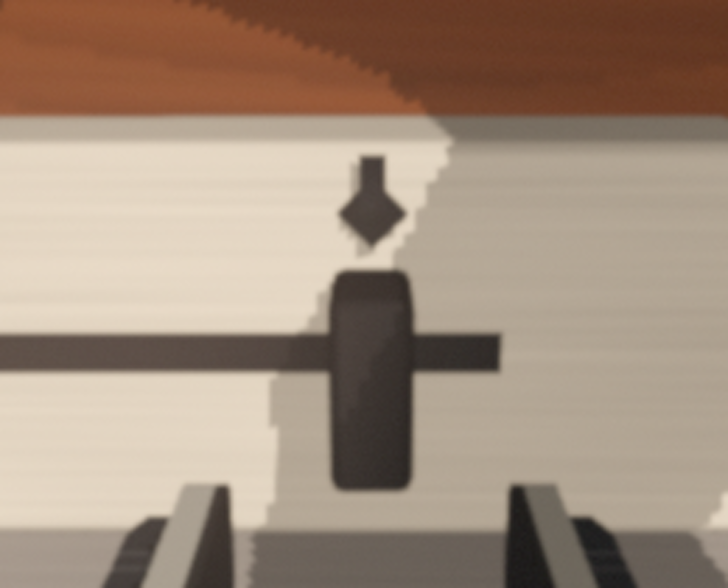

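The grip centre and pointer tip are both at crop column 371, so they are level. The lid met its stop earlier and the arm is clear.

```bash
python3 -c "
from plant import *
print(hand_in())"
```

```text
the job is handed in; nothing more can be done
None
```

I closed the lid gently onto the rim (about 17 N read at the stop), slid the heat control level with the pointer (checked in the wrist camera), and handed the job in with the arm clear; no verdict was returned.

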